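# Seat the flask stopper, then start the shaker

## Task

Of the three stoppered flasks on the shaker, press the stopper of the tall long-necked one gently down with your fingertips until it is fully home on the lip, then press the larger of the shaker's two push buttons right down to start it, let it spring back and withdraw. Do not lift, shift or tip the flask, and leave the other two flasks with their stoppers standing proud, the small button, the speed knob and everything else alone.

Things in the scene. Friction and masses are not known exactly. Their poses are not given: they have to be found in the camera images.
- tall_flask: THE flask of the task: empty loose clear-glass volumetric flask, pear-shaped bulb 68 mm wide, LONG thin neck 22 mm wide, the tallest of three flasks standing in a row on the shaker platform, 110 mm apart, in any order; 145 to 250 g. Its base (50 mm wide) only stands on the rubber mat. The lip is 160 mm above the base. Origin: centre of its base, z up along the neck
- tall_stopper_top (a point): centre of the flat top of this flask's white plastic stopper cap (cap 26 mm wide, 16 mm thick, on the neck's axis). Fully home it is 176 mm above the flask's base; it starts 7 to 10 mm higher. Moves with the stopper
- tall_stopper (a joint): how far this stopper has been pushed down into the neck, m: starts at 0 to 0.003, fully home 0.010 (cap resting on the lip, a hard stop). It slides with about 2.5 N of friction and stays where it is left
- cone_stopper (a joint): the same for the conical flask's stopper (starts 0 to 0.002); it is meant to stay proud
- round_stopper (a joint): the same for the short round flask's stopper (starts 0 to 0.002); it is meant to stay proud
- start (a joint): travel of the start button, m: 0 released, 0.006 fully down. It springs back; takes 1.5 N to begin to move and 5 N fully down
- start_top (a point): centre of the top face of the start button: the LARGER of two round grey push buttons (32 mm wide, in a black ring 48 mm wide) on the shaker's low front ledge, 18 mm above the ledge when released. The two buttons and the knob stand in a row 100 mm apart, in any order; pressed straight down
- pulse (a joint): travel of the SMALLER push button (pulse), m: 0 released, 0.006 down. Not to be pressed
- pulse_top (a point): centre of the top face of the smaller round grey button (18 mm wide), also 18 mm above the ledge
- speed_pointer (a point): white pointer mark on top of the speed knob (44 mm high above the ledge, 36 mm wide, with a bar grip), 16 mm from the knob's axis; not to be turned
- shaker: blue platform shaker, fixed, 360 mm deep and 400 mm wide. Origin: centre of its underside at bench height; x points away from its control ledge, y to its left, z up. Ledge top 60 mm high, row of controls at x = -125 mm; black rubber-matted platform 94 mm high, row of flasks near x = +35 mm. Thin side rails rise to 118 mm
- cone_flask: Bystander: empty loose clear-glass conical flask with a white stopper left standing proud, on the shaker platform in line with the other flasks; base 72 mm wide, lip 108 mm and cap top up to 134 mm above its base. Origin: centre of its base, z up
- round_flask: Bystander: empty loose clear-glass flat-bottomed round flask with a SHORT neck and a white stopper left standing proud, on the shaker platform; bulb 76 mm wide, lip 118 mm and cap top up to 144 mm above its base. Origin: centre of its base, z up
- vial: Bystander: small loose amber jar with a white cap, 28 mm wide, 50 mm high, at the back of the shaker platform. Origin: centre of its base
- beaker: Bystander: loose glass beaker on the bench left of the shaker, 68 mm wide, 90 mm high. Origin: centre of its base
- reagent: Bystander: loose amber bottle on the bench left of the shaker, 70 mm wide, 150 mm high. Origin: centre of its base
- jar: Bystander: loose white jar on the bench right of the shaker, 60 mm wide, 70 mm high. Origin: centre of its base
- clamp: Bystander: loose steel laboratory clamp lying on the bench right of the shaker, 210 mm long, 18 mm thick, with two blue jaws. Origin: end of its rod; x along the rod towards the jaws

How it is judged:
By the outcome, as a careful person would: the job done as asked, in the order asked, and still so for the second after the job is handed in, with the robot touching nothing.
It also fails if it takes over 40 s, if anything falls off the work surface, if the arm or the gripper's body presses on something with over 40 N, if the wrist force passes 120 N, or if a joint passes its speed limit or range.

## Robot

A 6-joint arm with a two-finger parallel gripper is mounted at the origin on the work surface. World frame = base frame: x ahead of the robot, y to its left, z up, the work surface at z = 0. Lengths are in mm, angles in rad, forces in N, time in s.
With the tool pointing down it reaches from about 400 to 925 mm from the base axis. Payload 12.5 kg.
Tool frame: the origin (TCP) lies midway between the tips of the shut fingers; the grasp point (between the pads) lies 19 mm behind it; z points along the fingers, y is the direction in which the jaws open and shut (so a half turn about z gives the same grasp; the last joint's range is limited). The gripper opens to 95 mm and grips with 3 to 60 N. Pads are 20 mm wide; open, the fingers measure 119 mm over their backs; the gripper's body (75 mm by 180 mm) begins 59 mm behind the grasp point.
Start: joints at [-1.299, 0.491, 1.559, -0, 1.092, -0.106], TCP at [230.572, -580.933, 214.661] pointing down, gripper open.
Joint ranges: [-3.1, 3.1], [-0.84, 2.19], [0.05, 2.79], [-1.13, 4.28], [0.06, 2.93], [-2.69, 2.69]. Speed limits (rad/s): [2.22, 2.22, 2.79, 3.14, 3.14, 3.14].

## Interface

Orientations are given as [roll, pitch, yaw] about the fixed x, y, z axes, in that order (R = Rz(yaw) Ry(pitch) Rx(roll)).
In Python, from cell import * gives the robot as it stands. The module is installed in compiled form; this text tells all that it offers.
- The arm moves only by the tool carry_out, never from a script. Its argument "moves" is a list of rows, each an object of numbers: "dx", "dy", "dz": the shift along the tool's x, y, z in m; "twist": the turn about the tool's z in degrees. A call has 1 to 5 rows; each row is the pose to reach, as a shift and turn from the pose commanded when the call began, along the tool's axes at that moment; what a row does not reach only later rows make up. A row lasts 1/10 s, in which the tool goes at most 50 mm and 8.59 degrees, less where a joint would pass 70% of its speed; a pose out of reach is approached as far as the arm can. A call with a gripper value outside its range is refused whole. "grip" is the finger opening in m, from 0 to 0.0951, set as the call begins (left out, the last holds). The fingers move at their own pace and stop on an object; the grip force is fixed at half the most. Time passes only in rows, so rows that repeat a pose let the fingers close. It gives the time, the measured TCP pose, the force and the opening at its end, in the units of the state.
- state(): the state, without advancing time (a new reading comes with each control period).
- read_camera(name): name is "side" or "top"; returns (picture, depth): 384x512x3 uint8, red, green, blue; 384x512 float32, mm along the optical axis (not along the pixel's ray), 0 where there is no reading.
- camera_info(name): a dict with "mtx" (3x3 intrinsics, pixels), "dist_coeffs" ([k1, k2, p1, p2, k3] as OpenCV has them; the pictures are not rectified), "R" (3x3) and "t" (3): a world point X has camera coordinates R X + t. Camera axes: x right, y down, z forward; pixel columns grow to the right and rows downward; lengths in mm; the calibration is good to about 2 mm. A picture is of the moment at which its call begins. camera_info takes no time and is no camera call.
- job_done(): hands the job in, once; it reports no verdict.
The state is a dict: "t": time; "joints": joint angles; "qvel": joint speeds; "tau": joint torques, N m; "eef_pos": TCP position; "tcp_rot": TCP orientation; "ft_force": force on the tool from outside, world axes, zero at the start; "moment": the same for the moment, N m; "opening": opening from 0.0 (shut) to 1.0 (fully open).
Only numpy, scipy, OpenCV 4.12 (cv2) and the standard library are available. Lean on these libraries where they do the work, as an engineer would, in place of code of your own. Each camera call takes 0.05 s, during which the arm holds its last target. There are 200 camera calls.

## Working session

There is one attempt and no reset: what is moved stays moved. The work goes in short steps, Python scripts to look and compute and a tool call to move; the robot and the scene stay as the last step left them, time stands still between calls to the robot, and variables do not carry over. Pictures are saved under pics/ and viewed, about 8 in all and at most 12, crops included, and the job is handed in when it is done.

Besides the shell and the picture viewer there is one more tool, called after "Emit:" by a JSON object that holds its "name" and its "arguments". carry_out: Moves the arm, as the interface text tells. Its arguments: {"type":"object","properties":{"moves":{"type":"array","items":{"type":"object","properties":{"dx":{"type":"number"},"dy":{"type":"number"},"dz":{"type":"number"},"twist":{"type":"number"}}}},"grip":{"type":"number"}},"required":["moves"]}

```bash
mkdir -p pics; python3 - <<'E'
from cell import *
import cv2,numpy as np
for n in("side","top"):
    p,d=read_camera(n); cv2.imwrite(f"pics/{n}0.png",cv2.cvtColor(p,cv2.COLOR_RGB2BGR)); np.save(f"{n}_d.npy",d); np.save(f"{n}_p.npy",p)
    c=camera_info(n); print(n,c["mtx"],c["dist_coeffs"],"C",-c["R"].T@c["t"],c["R"])
print(state())
E
```

```text
side [[446.0488253    0.         253.31882574]
 [  0.         446.0488253  197.23732738]
 [  0.           0.           1.        ]] [-0.11791226  0.          0.          0.          0.        ] C [  471.40425289 -1259.80896222   859.20883593] [[ 0.99435421 -0.10367212 -0.02262314]
 [-0.06976623 -0.47809412 -0.87553337]
 [ 0.07995241  0.87216862 -0.48262771]]
top [[490.62992097   0.         267.51286114]
 [  0.         490.62992097 191.97616928]
 [  0.           0.           1.        ]] [-0.10508474  0.          0.          0.          0.        ] C [ 465.60951416  -35.98369501 1596.33291351] [[ 0.02710764 -0.99949379 -0.0166533 ]
 [-0.99599025 -0.02558429 -0.08572549]
 [ 0.08525604  0.01891034 -0.99617961]]
{'t': 0.1, 'joints': array([-1.29859454e+00,  4.91468910e-01,  1.55940769e+00, -5.12258844e-06,
        1.09167840e+00, -1.05615111e-01]), 'qvel': array([ 1.46587010e-03, -3.03003651e-03, -2.53089600e-03, -1.22942918e-03,
        1.17589796e-03, -6.99169580e-05]), 'tau': array([ 3.51497685e-03, -6.13620615e+01, -2.58606005e+01,  6.94848737e-02,
        4.69934859e-02, -4.84195459e-05]), 'eef_pos': array([ 230.50957875, -580.70341626,  214.13244366]), 'tcp_rot': array([-3.14063520e+00, -9.69307449e-05,  3.77819220e-01]), 'ft_force': array([ 0.46708504,  0.68192097, -0.8906599 ]), 'moment': array([0.06930081, 0.00387105, 0.02326641]), 'opening': 1.0025970470504733}
```

View pics/side0.png

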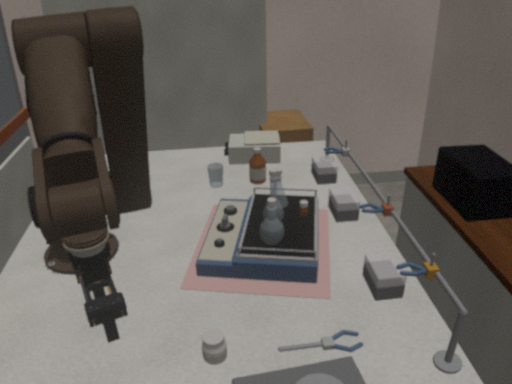

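View pics/top0.png

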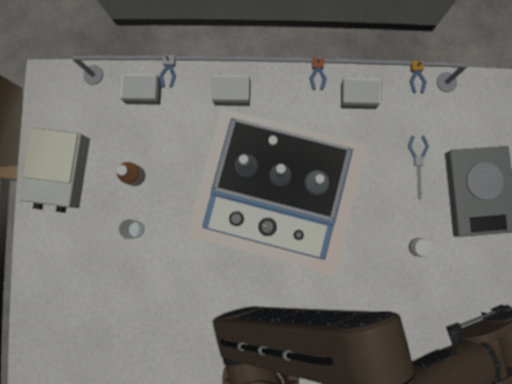

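The top view shows stoppers near (243,159), (281,170) and (320,181), and controls near (236,218), (268,227) and (298,235). I'll enlarge both to tell the flasks and controls apart.

```bash
python3 - <<'E'
import cv2,numpy as np
a=np.load("top_p.npy")[110:270,195:365][...,::-1]; b=np.load("side_p.npy")[155:285,190:330][...,::-1]
a=cv2.resize(a,(0,0),fx=4.5,fy=3.7*4.5/4.5*1.0,interpolation=cv2.INTER_CUBIC) if 0 else cv2.resize(a,None,fx=3.5,fy=3.5,interpolation=cv2.INTER_CUBIC)
b=cv2.resize(b,None,fx=4.5,fy=4.5,interpolation=cv2.INTER_CUBIC)
cv2.imwrite("pics/topc.png",cv2.convertScaleAbs(a,alpha=1.5));cv2.imwrite("pics/sidec.png",cv2.convertScaleAbs(b,alpha=1.5))
E
```

```text
(no output)
```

View pics/topc.png

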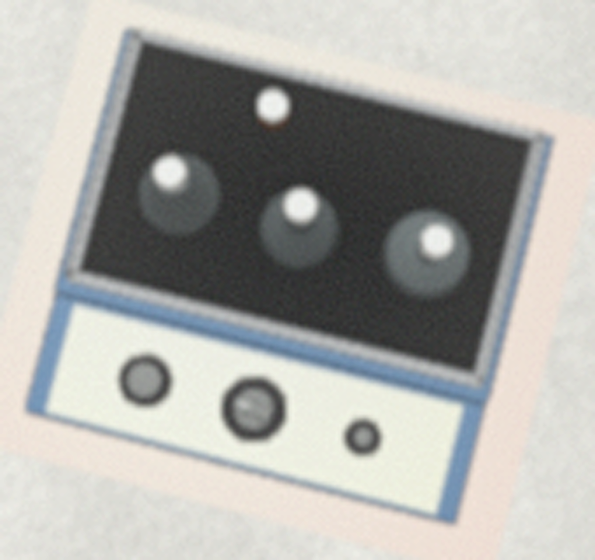

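View pics/sidec.png

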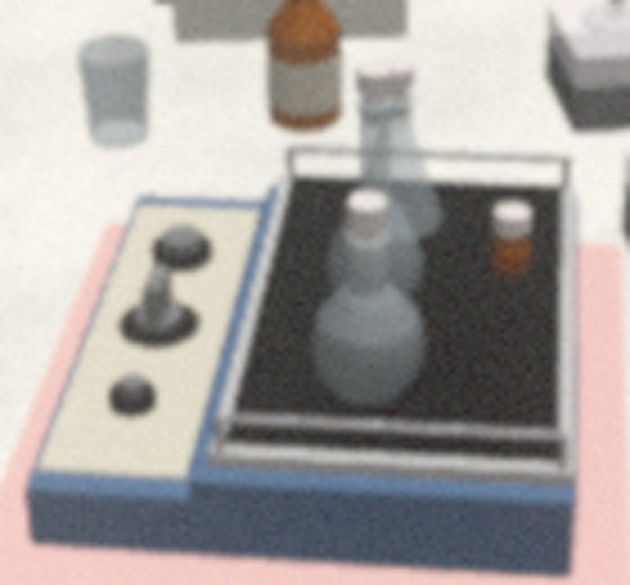

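```bash
cat > h.py <<'E'
import cv2,numpy as np
from cell import *
def proj(n,X):
    c=camera_info(n); return cv2.projectPoints(np.array(X,float).reshape(-1,1,3),cv2.Rodrigues(np.array(c["R"]))[0],np.array(c["t"],float),np.array(c["mtx"]),np.array(c["dist_coeffs"]))[0].reshape(-1,2)
def ray(n,uv):
    c=camera_info(n); p=cv2.undistortPoints(np.array(uv,float).reshape(-1,1,2),np.array(c["mtx"]),np.array(c["dist_coeffs"])).reshape(-1,2)
    return np.c_[p,np.ones(len(p))]
def back(n,uv,d):
    c=camera_info(n); return (ray(n,uv)*np.reshape(d,(-1,1))-c["t"])@np.array(c["R"])
def atz(n,uv,z):
    c=camera_info(n); C=-np.array(c["R"]).T@c["t"]; r=ray(n,uv)@np.array(c["R"]); return C+r*((z-C[2])/r[:,2])[:,None]
E
python3 - <<'E'
from h import *
np.set_printoptions(precision=1,suppress=True)
for n,seeds in(("top",{"capL":(243,159),"capM":(281,169),"capR":(320,179),"vial":(273,140)}),("side",{"far":(276,173),"front":(271.5,202)})):
    p=np.load(n+"_p.npy");d=np.load(n+"_d.npy");g=p.min(2)
    for k,(u,v) in seeds.items():
        m=np.zeros(g.shape,bool);v0,u0=int(v),int(u);r=6
        w=g[v0-r:v0+r+1,u0-r:u0+r+1].astype(float);w=np.clip(w-0.6*w.max(),0,None)
        yy,xx=np.mgrid[v0-r:v0+r+1,u0-r:u0+r+1]
        c=[(w*xx).sum()/w.sum(),(w*yy).sum()/w.sum()]
        ds=d[v0-r:v0+r+1,u0-r:u0+r+1][w>0.5*w.max()]; ds=ds[ds>0]
        X=back(n,[c],np.median(ds)); print(n,k,np.array(c),np.percentile(ds,[5,50,95]),X,"side",proj("side",X))
p=np.load("top_d.npy")
for k,uv in {"btnL":(236,218.4),"knob":(267.5,226.5),"btnS":(298.5,234.7)}.items():
    print(k,back("top",[uv],p[int(round(uv[1]))-1:int(round(uv[1]))+2,int(round(uv[0]))-1:int(round(uv[0]))+2].mean()),atz("top",[uv],78))
E
```

```text
top capL [243.  158.7] [1378.  1383.3 1388.1] [[675.1  61.6 227.5]] side [[277.5 169.2]]
top capM [280.4 168.1] [1324.2 1330.  1333.8] [[644.3 -44.2 276.3]] side [[272.8 170. ]]
top capR [319.4 178.2] [1360.2 1365.7 1370.5] [[ 624.2 -153.8  236.7]] side [[271.3 199.2]]
top vial [272.5 139.6] [1466.7 1471.9 1477.5] [[748.2 -19.  143.3]] side [[303.3 201.6]]
side far [276.7 170.7] [1348.9 1481.  2026.9] [[673.2  66.  220. ]] side [[276.7 170.7]]
side front [271.8 200.2] [1267.3 1276.9 1285.9] [[ 625.5 -155.6  234.3]] side [[271.8 200.2]]
btnL [[505.8  74.1 250.4]] [[510.9  88.2  78. ]]
knob [[488.2 -10.5 102.9]] [[488.5 -10.   78. ]]
btnS [[ 465.8 -106.1   82.2]] [[ 465.8 -106.3   78. ]]
```

The middle flask is the tall one, with its cap top near (645,-44,~277). The left button is the larger one, near (511,88,78), and the knob is in the middle. I'll shut the fingers and travel high.

Emit:
{"name": "carry_out", "arguments": {"grip": 0, "moves": [{"dx":0.038,"dy":-0.023,"dz":-0.02},{"dx":0.076,"dy":-0.046,"dz":-0.04},{"dx":0.114,"dy":-0.069,"dz":-0.06},{"dx":0.152,"dy":-0.092,"dz":-0.08},{"dx":0.19,"dy":-0.115,"dz":-0.1}]}}

```text
schema error: expected keys dx, dy, dz, twist
```

Emit:
{"name": "carry_out", "arguments": {"moves": [{"dx":0.038,"dy":-0.023,"dz":-0.01},{"dx":0.076,"dy":-0.046,"dz":-0.02},{"dx":0.114,"dy":-0.069,"dz":-0.03},{"dx":0.152,"dy":-0.092,"dz":-0.036},{"dx":0.19,"dy":-0.115,"dz":-0.036}]}}

```text
schema error: expected keys dx, dy, dz, twist
```

Emit:
{"name": "carry_out", "arguments": {"moves": [{"dx":0.04,"dy":-0.023},{"dx":0.08,"dy":-0.046},{"dx":0.12,"dy":-0.069},{"dx":0.16,"dy":-0.092},{"dx":0.203,"dy":-0.116}]}}

```text
schema error: expected keys dx, dy, dz, twist
```

Emit:
{"name": "carry_out", "arguments": {"moves": [{"dx":0},{"dx":0},{"dx":0}]}}

```text
schema error: expected keys dx, dy, dz, twist
```

All four keys are required, and nothing moved.

Emit:
{"name": "carry_out", "arguments": {"grip": 0, "moves": [{"dx":0.038,"dy":-0.023,"dz":-0.02,"twist":0},{"dx":0.076,"dy":-0.046,"dz":-0.04,"twist":0},{"dx":0.114,"dy":-0.069,"dz":-0.06,"twist":0},{"dx":0.152,"dy":-0.092,"dz":-0.08,"twist":0},{"dx":0.19,"dy":-0.115,"dz":-0.1,"twist":0}]}}

```text
t: 0.6
eef_pos: [365.4, -402.3, 315.2]
tcp_rot: [-3.141, 0.0, 0.378]
ft_force: [0.6, -0.3, 0.2]
opening: 0.636
```

Emit:
{"name": "carry_out", "arguments": {"moves": [{"dx":0.038,"dy":-0.023,"dz":-0.01,"twist":0},{"dx":0.076,"dy":-0.046,"dz":-0.02,"twist":0},{"dx":0.114,"dy":-0.069,"dz":-0.03,"twist":0},{"dx":0.152,"dy":-0.092,"dz":-0.036,"twist":0},{"dx":0.19,"dy":-0.115,"dz":-0.036,"twist":0}]}}

```text
t: 1.1
eef_pos: [499.9, -225.4, 351.4]
tcp_rot: [3.141, -0.001, 0.378]
ft_force: [0.5, -1.1, -0.2]
opening: 0.213
```

Emit:
{"name": "carry_out", "arguments": {"moves": [{"dx":0.04,"dy":-0.023,"dz":0,"twist":0},{"dx":0.08,"dy":-0.046,"dz":0,"twist":0},{"dx":0.12,"dy":-0.069,"dz":0,"twist":0},{"dx":0.16,"dy":-0.092,"dz":0,"twist":0},{"dx":0.203,"dy":-0.116,"dz":0,"twist":0}]}}

```text
t: 1.6
eef_pos: [645.6, -42.6, 350.4]
tcp_rot: [-3.142, 0.0, 0.378]
ft_force: [1.3, -0.3, 1.1]
opening: 0.005
```

Emit:
{"name": "carry_out", "arguments": {"moves": [{"dx":0,"dy":0,"dz":0.03,"twist":0},{"dx":0,"dy":0,"dz":0.045,"twist":0},{"dx":0,"dy":0,"dz":0.045,"twist":0},{"dx":0,"dy":0,"dz":0.045,"twist":0}]}}

```text
t: 2.0
eef_pos: [644.9, -44.4, 306.0]
tcp_rot: [3.142, 0.0, 0.378]
ft_force: [-0.1, 0.4, -0.3]
opening: 0.0
```

```bash
python3 - <<'E'
from h import *
s=state();print(s["t"],s["eef_pos"],s["ft_force"],s["opening"])
p,d=read_camera("side");q,_=read_camera("top");np.save("side1_p.npy",p)
e=s["eef_pos"];print(proj("side",[e,[644.5,-44.5,277.5]]),proj("top",[e]))
a=cv2.resize(p[120:240,220:330],None,fx=4,fy=4,interpolation=3);b=cv2.resize(q[110:230,230:320],None,fx=4,fy=4,interpolation=3)
cv2.imwrite("pics/s1.png",cv2.convertScaleAbs(np.hstack([a,b])[...,::-1].copy(),alpha=1.5))
E
```

```text
2.0 [644.9235869  -44.40671145 305.98690415] [-0.08005868  0.40297078 -0.26311024] 0.0003447407931674648
[[272.94251462 161.07571618]
 [272.82803732 169.65987618]] [[280.62436916 166.42143484]]
```

View pics/s1.png

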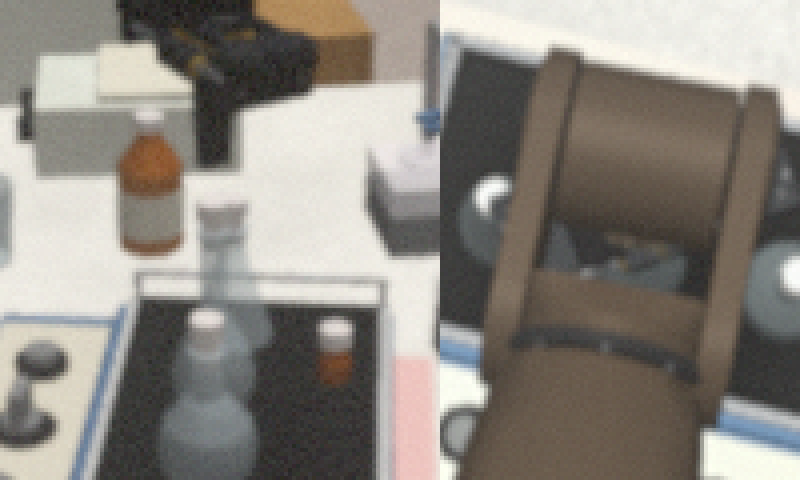

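The fingertip (crop (213,165)) is centred over the tall flask's cap (left part of the blob, centre ≈212 px). I'll descend slowly, watching the force.

Emit:
{"name": "carry_out", "arguments": {"moves": [{"dx":0,"dy":0,"dz":0.01,"twist":0},{"dx":0,"dy":0,"dz":0.018,"twist":0},{"dx":0,"dy":0,"dz":0.022,"twist":0},{"dx":0,"dy":0,"dz":0.024,"twist":0},{"dx":0,"dy":0,"dz":0.024,"twist":0}]}}

```text
t: 2.6
eef_pos: [644.8, -44.3, 281.3]
tcp_rot: [-3.141, 0.0, 0.378]
ft_force: [0.7, -0.3, 1.0]
opening: 0.002
```

Emit:
{"name": "carry_out", "arguments": {"moves": [{"dx":0,"dy":0,"dz":0.001,"twist":0},{"dx":0,"dy":0,"dz":0.002,"twist":0},{"dx":0,"dy":0,"dz":0.003,"twist":0},{"dx":0,"dy":0,"dz":0.004,"twist":0},{"dx":0,"dy":0,"dz":0.004,"twist":0}]}}

```text
t: 3.1
eef_pos: [644.8, -44.3, 277.6]
tcp_rot: [3.141, 0.0, 0.378]
ft_force: [0.0, -0.2, 0.1]
opening: 0.002
```

Emit:
{"name": "carry_out", "arguments": {"moves": [{"dx":0,"dy":0,"dz":0.001,"twist":0},{"dx":0,"dy":0,"dz":0.002,"twist":0},{"dx":0,"dy":0,"dz":0.003,"twist":0},{"dx":0,"dy":0,"dz":0.003,"twist":0}]}}

```text
t: 3.5
eef_pos: [644.9, -44.3, 274.6]
tcp_rot: [3.141, -0.0, 0.378]
ft_force: [-0.3, 0.1, 1.7]
opening: 0.005
```

Emit:
{"name": "carry_out", "arguments": {"moves": [{"dx":0,"dy":0,"dz":0.001,"twist":0},{"dx":0,"dy":0,"dz":0.002,"twist":0},{"dx":0,"dy":0,"dz":0.002,"twist":0}]}}

```text
t: 3.8
eef_pos: [644.8, -44.3, 272.4]
tcp_rot: [-3.142, 0.0, 0.378]
ft_force: [0.0, -0.7, -0.0]
opening: 0.003
```

Emit:
{"name": "carry_out", "arguments": {"moves": [{"dx":0,"dy":0,"dz":0.001,"twist":0},{"dx":0,"dy":0,"dz":0.0015,"twist":0},{"dx":0,"dy":0,"dz":0.0015,"twist":0}]}}

```text
t: 4.1
eef_pos: [644.8, -44.3, 271.0]
tcp_rot: [-3.142, 0.0, 0.378]
ft_force: [0.9, 0.7, 2.2]
opening: 0.006
```

Emit:
{"name": "carry_out", "arguments": {"moves": [{"dx":0,"dy":0,"dz":0.0005,"twist":0},{"dx":0,"dy":0,"dz":0.001,"twist":0}]}}

```text
t: 4.3
eef_pos: [644.9, -44.3, 270.3]
tcp_rot: [3.141, -0.0, 0.378]
ft_force: [-0.4, -0.2, 6.8]
opening: 0.007
```

Emit:
{"name": "carry_out", "arguments": {"moves": [{"dx":0,"dy":0,"dz":0.0005,"twist":0},{"dx":0,"dy":0,"dz":0.0005,"twist":0}]}}

```text
t: 4.5
eef_pos: [645.0, -44.3, 270.3]
tcp_rot: [3.141, -0.001, 0.378]
ft_force: [-0.4, 0.8, 5.3]
opening: 0.007
```

```bash
python3 - <<'E'
from h import *
p,d=read_camera("side")
f=[]
for i in range(3): f.append(state()["ft_force"]); read_camera("side")
s=state();print(s["t"],s["eef_pos"],np.mean(f,0),s["moment"])
a=cv2.resize(np.hstack([np.load("side1_p.npy")[150:190,255:300],p[150:190,255:300]]),None,fx=8,fy=8,interpolation=3)
cv2.imwrite("pics/s2.png",cv2.convertScaleAbs(a[...,::-1].copy(),alpha=1.4))
E
```

```text
4.7 [644.99395857 -44.3348569  270.30673107] [-1.16880607 -0.38887619  6.25333896] [0.01274943 0.12507187 0.03715151]
```

View pics/s2.png

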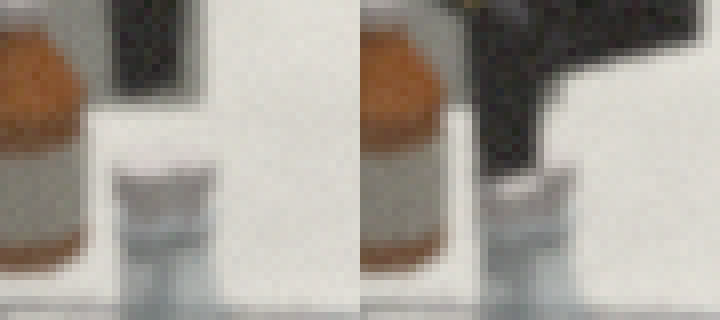

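The tip sits on the cap with about 6 N, well above the 2.5 N friction, at z≈270. That indicates home; a small further push should confirm it.

Emit:
{"name": "carry_out", "arguments": {"moves": [{"dx":0,"dy":0,"dz":0.0005,"twist":0},{"dx":0,"dy":0,"dz":0.0005,"twist":0}]}}

```text
t: 4.9
eef_pos: [645.1, -44.3, 270.3]
tcp_rot: [3.14, -0.002, 0.378]
ft_force: [-0.9, 0.1, 8.5]
opening: 0.006
```

Emit:
{"name": "carry_out", "arguments": {"moves": [{"dx":0,"dy":0,"dz":-0.003,"twist":0},{"dx":0,"dy":0,"dz":-0.01,"twist":0},{"dx":0,"dy":0,"dz":-0.03,"twist":0},{"dx":0,"dy":0,"dz":-0.06,"twist":0},{"dx":0,"dy":0,"dz":-0.06,"twist":0}]}}

```text
t: 5.4
eef_pos: [645.8, -44.4, 333.1]
tcp_rot: [3.139, -0.005, 0.378]
ft_force: [-0.6, -0.1, 0.9]
opening: 0.004
```

Emit:
{"name": "carry_out", "arguments": {"moves": [{"dx":-0.019,"dy":-0.043,"dz":0,"twist":0},{"dx":-0.038,"dy":-0.086,"dz":0,"twist":0},{"dx":-0.057,"dy":-0.129,"dz":0,"twist":0},{"dx":-0.076,"dy":-0.1724,"dz":0,"twist":0},{"dx":-0.076,"dy":-0.1724,"dz":0,"twist":0}]}}

```text
t: 5.9
eef_pos: [507.2, 90.7, 329.5]
tcp_rot: [-3.141, 0.0, 0.381]
ft_force: [0.8, -0.1, 0.7]
opening: 0.005
```

```bash
python3 - <<'E'
from h import *
s=state();print(s["t"],s["eef_pos"],s["tcp_rot"],s["ft_force"])
p,d=read_camera("side");q,e=read_camera("top")
print(proj("side",[[511,88.2,78],s["eef_pos"]]))
a=cv2.resize(p[110:260,200:330],None,fx=3,fy=3,interpolation=3);b=cv2.resize(q[110:260,200:330],None,fx=3,fy=3,interpolation=3)
cv2.imwrite("pics/s3.png",cv2.convertScaleAbs(np.hstack([a,b])[...,::-1].copy(),alpha=1.5))
E
```

```text
5.9 [507.17572159  90.71303426 329.52619899] [-3.14091116e+00  2.71433694e-04  3.80923759e-01] [ 0.78292064 -0.08702727  0.70643182]
[[229.61797998 207.76498033]
 [224.67682529 140.10831453]]
```

View pics/s3.png

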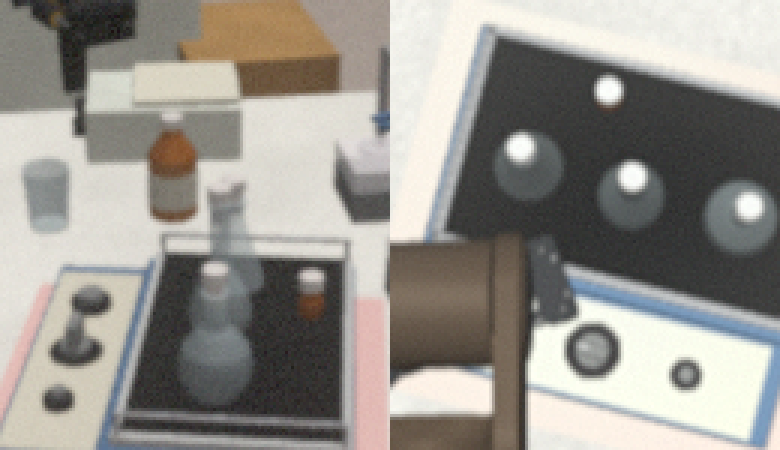

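The flask is upright with its neighbours undisturbed, and the start button shows at about (230,208) in the side view, as computed. Lowering over it.

Emit:
{"name": "carry_out", "arguments": {"moves": [{"dx":0,"dy":0,"dz":0.045,"twist":0},{"dx":0,"dy":0,"dz":0.09,"twist":0},{"dx":0,"dy":0,"dz":0.135,"twist":0},{"dx":0,"dy":0,"dz":0.18,"twist":0},{"dx":0,"dy":0,"dz":0.2,"twist":0}]}}

```text
t: 6.5
eef_pos: [509.8, 86.8, 125.0]
tcp_rot: [-3.14, 0.005, 0.376]
ft_force: [1.0, 0.6, -0.2]
opening: 0.006
```

Emit:
{"name": "carry_out", "arguments": {"moves": [{"dx":0,"dy":0,"dz":0.02,"twist":0},{"dx":0,"dy":0,"dz":0.035,"twist":0},{"dx":0,"dy":0,"dz":0.035,"twist":0},{"dx":0,"dy":0,"dz":0.035,"twist":0}]}}

```text
t: 6.9
eef_pos: [511.1, 87.3, 93.9]
tcp_rot: [-3.141, 0.001, 0.377]
ft_force: [0.1, -0.1, 0.0]
opening: 0.006
```

Emit:
{"name": "carry_out", "arguments": {"moves": [{"dx":0,"dy":0,"dz":0.006,"twist":0},{"dx":0,"dy":0,"dz":0.012,"twist":0},{"dx":0,"dy":0,"dz":0.015,"twist":0},{"dx":0,"dy":0,"dz":0.017,"twist":0},{"dx":0,"dy":0,"dz":0.017,"twist":0}]}}

```text
t: 7.4
eef_pos: [510.9, 87.8, 77.3]
tcp_rot: [3.141, -0.001, 0.378]
ft_force: [1.6, -2.3, 4.1]
opening: 0.003
```

```bash
python3 - <<'E'
from h import *
p,_=read_camera("side");s=state();print(s["eef_pos"],s["ft_force"])
a=cv2.resize(p[165:240,200:300],None,fx=6,fy=6,interpolation=3)
cv2.imwrite("pics/s4.png",cv2.convertScaleAbs(a[...,::-1].copy(),alpha=1.5))
E
```

```text
[510.91827712  87.83254703  77.35370156] [ 0.33396975 -2.24790034  5.23173933]
```

View pics/s4.png

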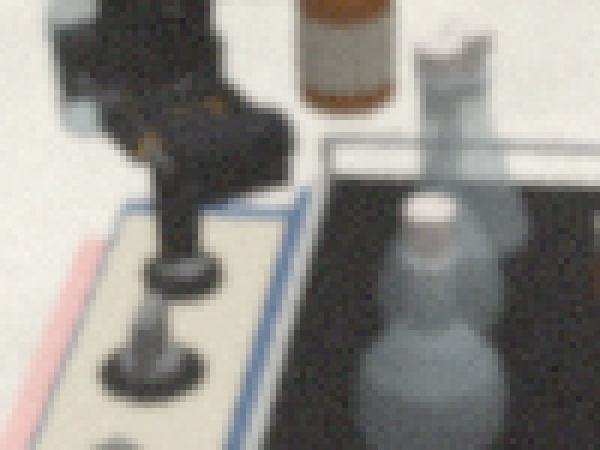

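Emit:
{"name": "carry_out", "arguments": {"moves": [{"dx":0,"dy":0,"dz":0.001,"twist":0},{"dx":0,"dy":0,"dz":0.001,"twist":0}]}}

```text
t: 7.65
eef_pos: [510.9, 87.8, 76.3]
tcp_rot: [3.141, -0.001, 0.378]
ft_force: [2.1, -3.1, 5.4]
opening: 0.003
```

Emit:
{"name": "carry_out", "arguments": {"moves": [{"dx":0,"dy":0,"dz":0.001,"twist":0},{"dx":0,"dy":0,"dz":0.001,"twist":0}]}}

```text
t: 7.85
eef_pos: [511.0, 87.9, 76.1]
tcp_rot: [3.141, -0.001, 0.378]
ft_force: [-1.4, -2.5, 15.4]
opening: 0.006
```

A hard stop at z≈76.1, after roughly 5 N at 77.3, fits the button at its bottom if its top is near 82 (depth gave 82 for the other button) rather than 78. I'll check the force profile on release.

Emit:
{"name": "carry_out", "arguments": {"moves": [{"dx":0,"dy":0,"dz":-0.0025,"twist":0},{"dx":0,"dy":0,"dz":-0.0025,"twist":0},{"dx":0,"dy":0,"dz":-0.0025,"twist":0}]}}

```text
t: 8.15
eef_pos: [510.8, 87.9, 77.7]
tcp_rot: [3.141, -0.001, 0.378]
ft_force: [2.5, -2.2, 4.6]
opening: 0.004
```

```bash
cat > f.py <<'E'
from h import *
f=[]
for i in range(4): read_camera("side"); f.append(state()["ft_force"])
print(state()["eef_pos"],np.mean(f,0))
E
python3 f.py
```

```text
[510.78866992  87.93446245  77.56215771] [ 2.93439433 -1.66548304  3.90482775]
```

Emit:
{"name": "carry_out", "arguments": {"moves": [{"dx":0,"dy":0,"dz":-0.002,"twist":0},{"dx":0,"dy":0,"dz":-0.002,"twist":0},{"dx":0,"dy":0,"dz":-0.002,"twist":0}]}}

```text
t: 8.65
eef_pos: [510.5, 88.0, 79.6]
tcp_rot: [-3.142, 0.0, 0.378]
ft_force: [1.2, -0.7, 2.8]
opening: 0.007
```

```bash
python3 f.py
```

```text
[510.52795011  87.9894788   79.54888574] [ 1.86702298 -0.25129328  2.96352759]
```

Emit:
{"name": "carry_out", "arguments": {"moves": [{"dx":0,"dy":0,"dz":-0.002,"twist":0},{"dx":0,"dy":0,"dz":-0.003,"twist":0},{"dx":0,"dy":0,"dz":-0.003,"twist":0}]}}

```text
t: 9.15
eef_pos: [510.1, 87.9, 82.5]
tcp_rot: [-3.141, 0.001, 0.378]
ft_force: [0.6, 0.1, 0.2]
opening: 0.005
```

```bash
python3 f.py
```

```text
[510.30317316  87.89180375  82.42910238] [0.03253673 0.2441005  0.08541795]
```

The release profile (3.9 N at 77.6, 3.0 N at 79.5, 0 at 82.4) matches the 1.5–5 N spring over 6 mm. So the button was fully down at 76.1 and has sprung back. Withdrawing.

Emit:
{"name": "carry_out", "arguments": {"moves": [{"dx":0,"dy":0,"dz":-0.01,"twist":0},{"dx":0,"dy":0,"dz":-0.05,"twist":0},{"dx":0,"dy":0,"dz":-0.095,"twist":0},{"dx":0,"dy":0,"dz":-0.14,"twist":0},{"dx":0,"dy":0,"dz":-0.18,"twist":0}]}}

```text
t: 9.85
eef_pos: [510.3, 87.9, 265.7]
tcp_rot: [3.141, -0.001, 0.378]
ft_force: [0.6, -0.1, -0.6]
opening: 0.007
```

Emit:
{"name": "carry_out", "arguments": {"moves": [{"dx":0.015,"dy":-0.037,"dz":0,"twist":0},{"dx":0.03,"dy":-0.074,"dz":0,"twist":0},{"dx":0.045,"dy":-0.111,"dz":0,"twist":0},{"dx":0.06,"dy":-0.148,"dz":0,"twist":0},{"dx":0.06,"dy":-0.148,"dz":0,"twist":0}]}}

```text
t: 10.35
eef_pos: [511.1, 251.2, 263.1]
tcp_rot: [-3.141, -0.001, 0.381]
ft_force: [-1.0, -0.9, 0.1]
opening: 0.003
```

```bash
python3 - <<'E'
from h import *
np.set_printoptions(precision=1,suppress=True)
print(state()["t"],state()["eef_pos"])
D0=np.load("top_d.npy");P0=np.load("top_p.npy");q,_=read_camera("top");D1=np.median([read_camera("top")[1] for _ in range(5)],0)
for k,(u,v) in {"capL":(243,159),"capM":(281,169),"capR":(320,179),"vial":(273,140),"btnL":(236,218),"btnS":(298,235)}.items():
    o=[]
    for p,d in((P0,D0),(q,D1)):
        r=6;w=p[v-r:v+r+1,u-r:u+r+1].min(2).astype(float);w=np.clip(w-.6*w.max(),0,None);yy,xx=np.mgrid[v-r:v+r+1,u-r:u+r+1]
        c=[(w*xx).sum()/w.sum(),(w*yy).sum()/w.sum()] if k[0] in"cv" else [u,v]
        n=2;o.append(back("top",[c],np.median(d[v-n:v+n+1,u-n:u+n+1]))[0])
    print(k,*o)
s,_=read_camera("side")
a=cv2.resize(s[140:260,200:330],None,fx=3,fy=3,interpolation=3);b=cv2.resize(q[140-20:260-20,200:330],None,fx=3,fy=3,interpolation=3)
cv2.imwrite("pics/s5.png",cv2.convertScaleAbs(np.hstack([a,b])[...,::-1].copy(),alpha=1.5))
E
```

```text
10.35 [511.1 251.2 263.1]
capL [675.2  61.6 226.7] [675.2  61.7 226.9]
capM [644.3 -44.2 276.4] [644.4 -44.1 270.4]
capR [ 624.2 -153.8  236.9] [ 624.3 -153.8  236.3]
vial [748.1 -19.  143.8] [748.  -19.  144.1]
btnL [512.   87.9  82.7] [512.1  88.   81.4]
btnS [ 464.9 -104.7   80.4] [ 464.9 -104.7   80.3]
```

View pics/s5.png

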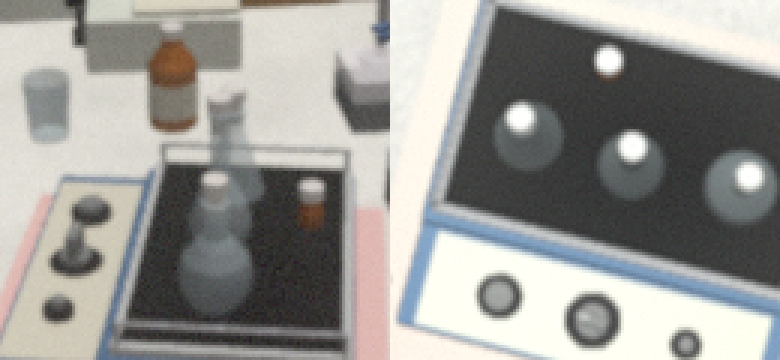

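Cap M dropped to z≈270.4 with no sideways shift. The neighbouring flasks and the vial are unmoved, and the button has sprung back. Handing in.

```bash
python3 -c "
from cell import *
print(job_done())"
```

```text
the job is handed in; nothing more can be done
None
```

I pressed the tall flask's stopper home, then pressed the start button right down and let it spring back. I withdrew clear of everything and handed the job in at about 11 s.

- **Stopper:** With the fingers shut I met a hard stop at z ≈ 270.3 mm, where fully home should be 270. The tool did not move under 8.5 N, well above the 2.5 N friction. The top camera showed the cap drop from 276.4 to 270.4 mm, with no sideways shift beyond 0.1 mm.
- **Start button:** It bottomed hard at z ≈ 76.1 mm with 15 N. On release the force fell along its 1.5–5 N spring and reached zero by 82.4 mm.
- **Bystanders:** The other two stoppers, the vial and the small button measured within 0.6 mm of where they were. The last picture shows the knob, beaker and amber bottle looking unchanged. I did not measure those, and the white jar and clamp were not in that picture.

**Disagreements:**
- The button top measured about 82 mm, where the description implies 78. I relied on the force profile and the hard stop instead.
- The stopper's measured drop was 6 mm, where 7–10 mm was expected. I put this down to depth error of about 1 mm, since the hard stop and final height agree with fully home.

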